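# Fit the crown on a small lantern frame

### The arm

A 6-joint arm with a two-finger parallel gripper is mounted at the origin on the work surface. World frame = base frame: x ahead of the robot, y to its left, z up, the work surface at z = 0. Lengths are in m, angles in rad, forces in N, time in s.
With the tool pointing down it reaches from about 0.325 to 0.775 m from the base axis. Payload 5.5 kg.
Tool frame: the origin (TCP) lies on the centre line of the jaws, within the pads' length; the fingertips stand 17 mm ahead of it and the grasp point (between the pads) lies 2 mm behind it; z points along the fingers, y is the direction in which the jaws open and shut (so a half turn about z gives the same grasp; the last joint's range is limited). The gripper opens to 85 mm and grips with 20 to 120 N. Pads are 22 mm wide; open, the fingers measure 114 mm over their backs; the gripper's body (76 mm by 85 mm) begins 54 mm behind the grasp point. The pads swing forward as they close: fully open they stand 13 mm farther back than shut.
Start: joints at [-1.222, 0.091, 1.231, -0, 1.82, -0.057], TCP at [0.237, -0.551, 0.248] pointing down, gripper open.
Joint ranges: [-2.87, 2.87], [-0.86, 2.18], [0.17, 2.46], [-1.51, 4.65], [0.06, 2.69], [-2.65, 2.65]. Speed limits (rad/s): [2.57, 2.57, 3.01, 3.14, 3.14, 3.14].

### API

Orientations are given as a unit quaternion [w, x, y, z].
In Python, from bench import readout, get_image, close_job gives the robot as it stands.
- The arm moves only by the tool step_arm, never from a script. Its argument "steps" is a list of rows, each a list of 3 entries, a list of its own where there are three numbers: the closure, from -1 (fully open) to 1 (shut), then the shift along the tool's x, y, z in cm, then the turn, a rotation vector about the tool's x, y, z in rad. A call has 1 to 20 rows; each row shifts and turns the commanded pose from where the row before left it, along the tool's axes as they then stand; what a row does not reach is not made up. A row lasts 1/12 s, in which the tool goes at most 41.7 mm and 7.16 degrees, less where a joint would pass 70% of its speed; a pose out of reach is approached as far as the arm can. A call with a gripper value outside its range is refused whole. The fingers move at their own pace and stop on an object; the grip force is fixed at half the most. Time passes only in rows, so rows that do not move let the fingers close. It gives the time, the measured TCP pose, the force and the opening at its end, in the units of the state.
- readout.get_obs(): the state, without advancing time (a new reading comes with each control period).
- get_image(name): name is "side" or "top"; returns a dict with "pixels" (384x512x3 uint8, red, green, blue), "fx", "fy", "cx", "cy" (pixels), "R" (3x3) and "t" (3): a world point X has camera coordinates R X + t. Camera axes: x right, y down, z forward; pixel columns grow to the right and rows downward; lengths in m; the calibration is good to about 2 mm. A picture is of the moment at which its call begins. There is no depth.
- close_job(): hands the job in, once; it reports no verdict.
The state is a dict: "t": time; "joint_positions": joint angles; "joint_velocities": joint speeds; "effort": joint torques, N m; "tool_pos": TCP position; "tcp_rot": TCP orientation; "wrist_force": force on the tool from outside, world axes, zero at the start; "moment": the same for the moment, N m; "grip_width": finger opening in m.
Only numpy, scipy, OpenCV 4.12 (cv2) and the standard library are available. Lean on these libraries where they do the work, as an engineer would, in place of code of your own. Each camera call takes 0.05 s, during which the arm holds its last target. There are 200 camera calls.

### The job

Push the small wooden lantern frame along the bench, without lifting it, into the corner of the two bench-stop battens so that it sits flat against both. Then set the crown on top and slide it about over the frame's dowel as needed until the hidden hole in its underside drops on, square with the frame and fully home. Press it down firmly (about 15 N) and finish still holding it pressed down in the corner; leave everything else on the bench where it lies.

Things in the scene. Friction and masses are not known exactly. Their poses are not given: they have to be found in the camera images.
- stop: Bench stop: two fixed mid-brown battens in an L, 32 mm wide, 20 mm high. Origin: the inner corner, on the bench. The far batten's inner face is the plane x = 0, running from the corner 300 mm along -y; the side batten's inner face is the plane y = 0, running 200 mm along -x.
- stop_home (a point): On the bench, 75 mm from both battens' inner faces (x = y = -75 mm in the stop's frame, same axes as the stop): where the frame's origin lies when the frame is flat against both, its sides parallel to them.
- frame: Lantern frame, loose, 0.4 to 0.65 kg, pale wood: square plinth board 150 x 150 x 18 mm; four posts leaning inwards, thin crossed laths between them; solid top board 100 x 100 x 12 mm, its upper face 80 mm above the bench. Origin: centre of the underside, x and y along the sides, z up. A few newtons slide it, also friction from the crown above: slide that towards the corner.
- frame_top (a point): Centre of the upper face of the frame's top board, 80 mm above the underside: foot of the wooden dowel that stands up there, 12 mm in diameter, 10 mm high, with a 1 mm chamfer. The crown's origin lies here when the crown is home.
- crown: Crown, loose, 0.22 to 0.35 kg, pale wood, upright on the bench: roof board 120 x 120 x 18 mm; on it a step 84 x 84 x 12 mm; on that a hanger block 56 (x) x 28 (y) x 36 mm high (top at 66 mm) with a 13 mm steel screw eye. Origin: centre of the underside, x and y along the sides, z up. Riding on the dowel its underside is 90 mm above the bench, home 80 mm. Any of the four square turns is right.
- crown_hole (a point): Centre of the mouth of the blind hole in the crown's underside (the crown's origin), 14 mm in diameter and 13 mm deep: 1 mm clearance all round the dowel.
- crown_grip (a point): The middle of the hanger block, 52 mm above the crown's underside: grip here from above across the block's 28 mm width (along the crown's y).
- stapler: Bystander: compressed-air stapler lying on its side at the right, about 250 x 150 x 57 mm.
- pincers: Bystander: dark steel pincers, 180 mm long, lying at the far side.
- try_square: Bystander: try square, dark wooden stock 115 mm and steel blade 160 mm, lying at the far right.
- glue: Bystander: white glue bottle, 60 mm in diameter, 165 mm high, standing at the far left.
- tape: Bystander: black tape measure, 68 x 66 x 34 mm, near the crown.
- laths: Bystander: small pile of pale wooden laths up to 110 mm long, 20 mm high, near the robot.
- blank: Bystander: plain flat plywood square 100 x 100 x 12 mm without a block, at the left.

How it is judged:
On the way, in this order (a step that is already met when the one before it is completed fails the run):
1. the frame stands flat against both battens (gaps under 5 mm) (x of frame in the frame of stop above -0.08 m and y of frame in the frame of stop above -0.08 m and (angle between the x axis of frame and the x axis of stop, either way round below 0.06 rad or angle between the x axis of frame and the y axis of stop, either way round below 0.06 rad)), for 0.2 s.
2. the crown has dropped over the dowel, down on the frame's top board (horizontal distance between crown and frame_top below 0.003 m and z of crown in the frame of frame between 0.077 and 0.0825 m and angle between crown's own z axis and vertical below 0.04 rad), for 0.2 s.
At the end, for the whole second after the job is handed in: Frame still in the corner: gaps to both battens under 5 mm, within 3.4 degrees. Crown home on the dowel: within 3 mm, at most 2.5 mm above the top board, level within 2.3 degrees, square within 7 degrees (any quarter turn). Gripper on the crown, pressing it onto the frame with 8 to 40 N (all of step 1 and all of step 2 and (angle between the x axis of crown and the x axis of frame, either way round below 0.12 rad or angle between the x axis of crown and the y axis of frame, either way round below 0.12 rad) and contact force between crown and frame between 8 and 40 N and contact force between the fingers and crown above 3 N and linear speed of crown below 0.02 m/s); the arm keeps its last pose, push and grip.
It fails at once if the frame is lifted off the bench or tipped (height (world z) of frame above 0.012 m or angle between frame's own z axis and vertical above 0.15 rad).
It fails at once if a bystander is moved by more than 30 mm (distance of any of stapler, pincers, try_square, glue, tape, laths, blank from where it was at the start of the episode above 0.03 m).
It also fails if it takes over 72 s, if anything falls off the work surface, if the arm or the gripper's body presses on something with over 40 N, if the wrist force passes 120 N, or if a joint passes its speed limit or range.

## Working session

There is one attempt and no reset: what is moved stays moved. The work goes in short steps, Python scripts to look and compute and a tool call to move; the robot and the scene stay as the last step left them, time stands still between calls to the robot, and variables do not carry over. Pictures are saved under pics/ and viewed, about 8 in all and at most 12, crops included, and the job is handed in when it is done.

Besides the shell and the picture viewer there is one more tool, called after "Request:" by a JSON object that holds its "api" and its "payload", one argument or row to a line. step_arm: Moves the arm, as the interface text tells. Its arguments: {"type":"object","properties":{"steps":{"type":"array"}},"required":["steps"]}

```bash
mkdir -p pics; cat > h.py <<'E'
import numpy as np, cv2
from bench import readout, get_image, close_job
def ray(im,u,v,z):
    K=np.array([[im['fx'],0,im['cx']],[0,im['fy'],im['cy']],[0,0,1]])
    R=np.array(im['R']);t=np.array(im['t']);c=-R.T@t
    d=R.T@np.linalg.solve(K,[u,v,1]);return c+d*(z-c[2])/d[2]
def proj(im,X):
    p=np.array(im['R'])@X+np.array(im['t']);return im['fx']*p[0]/p[2]+im['cx'],im['fy']*p[1]/p[2]+im['cy']
def save(im,n,crop=None,k=1):
    p=im['pixels'][:,:,::-1]
    if crop: u0,u1,v0,v1=crop;p=p[v0:v1,u0:u1]
    cv2.imwrite('pics/'+n,cv2.resize(p,None,fx=k,fy=k,interpolation=cv2.INTER_CUBIC))
E
python3 - <<'E'
from h import *
print(readout.get_obs())
for n in('top','side'):
    im=get_image(n);save(im,n+'0.png',k=1.5);R=np.array(im['R']);print(n,im['fx'],im['cx'],im['cy'],-R.T@im['t'],R)
    np.save(n+'0.npy',im,allow_pickle=True)
E
```

```text
{'t': 0.0, 'joint_positions': array([-1.22171695e+00,  9.18596010e-02,  1.23188956e+00,  6.02267479e-06,
        1.81980099e+00, -5.67167840e-02]), 'joint_velocities': array([-0.0003527 ,  0.00151148,  0.00097834,  0.00130176, -0.00072985,
        0.00069331]), 'effort': array([-6.02710352e-04, -4.58722293e+01, -4.18029678e+01, -3.27644659e-05,
        1.15835763e-02,  1.48450391e-05]), 'tool_pos': array([ 0.23675513, -0.55104082,  0.24714832]), 'tcp_rot': array([-9.68735375e-04,  9.79486085e-01,  2.01509433e-01, -1.39677728e-04]), 'wrist_force': array([-0.58650572,  0.36174748, -0.80838479]), 'moment': array([ 0.01676994, -0.00260055, -0.04687246]), 'grip_width': 0.08546477702291774}
top 419.1267373058165 265.71634420676406 193.50358130295285 [ 0.35263811 -0.00433366  1.45480629] [[-0.02011909 -0.99959672 -0.02004066]
 [-0.9847982   0.02327235 -0.17213629]
 [ 0.17253326  0.01627278 -0.98486927]]
side 347.57050806240625 260.50820379540795 192.66373586331403 [0.19810826 0.61941564 0.92484706] [[-0.82823663 -0.56015227  0.01592208]
 [-0.43494951  0.62467855 -0.64853345]
 [ 0.3533313  -0.54406446 -0.76101962]]
```

View pics/top0.png

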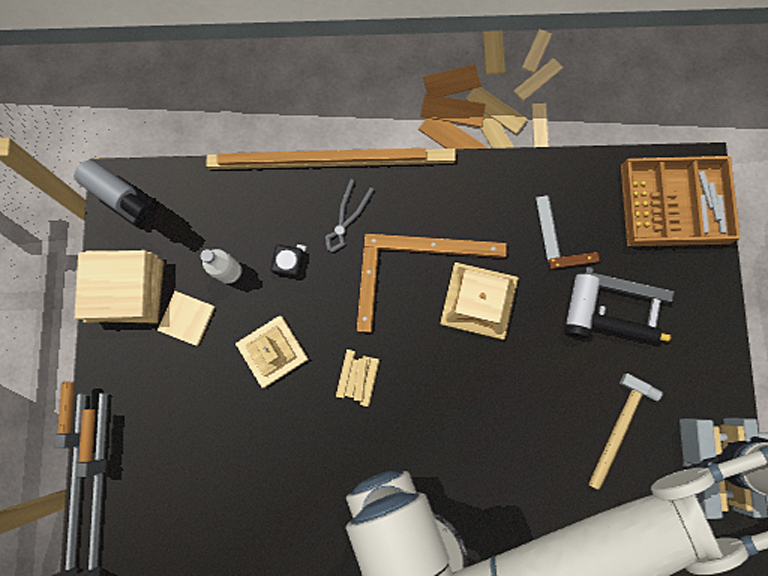

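View pics/side0.png

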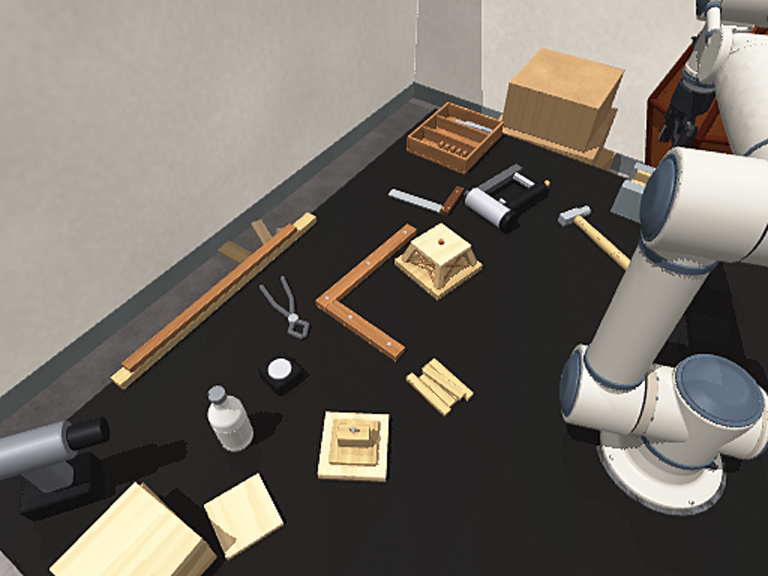

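The top view (×1.5 pixels) shows the frame at (480,300) with its dowel at (482,296), right of the stop's corner at about (375,248). The crown is at (272,351), turned roughly 30°, and the laths sit between the crown and the stop. The side view agrees.

```bash
python3 - <<'E'
from h import *
for n in('top','side'):
    im=np.load(n+'0.npy',allow_pickle=True).item()
    hsv=cv2.cvtColor(im['pixels'],cv2.COLOR_RGB2HSV)
    pale=cv2.inRange(hsv,(10,40,90),(30,150,255)); brown=cv2.inRange(hsv,(5,120,70),(17,255,235))
    C={'top':dict(frame=(320,200,.018),crown=(181,234,.018),tl=(235,250,.02)),'side':dict(frame=(292,180,.0),crown=(236,297,.018))}[n]
    for k,(u,v,z) in C.items():
        cs,_=cv2.findContours(pale,cv2.RETR_EXTERNAL,cv2.CHAIN_APPROX_NONE)
        c=[c for c in cs if cv2.pointPolygonTest(c,(u,v),False)>=0]
        if not c: print(n,k,'none');continue
        c=c[0];h=cv2.convexHull(c)
        w=np.float32([ray(im,*p,z)[:2] for p in h[:,0]])
        r=cv2.minAreaRect(w);ap=cv2.approxPolyDP(h,5,True)[:,0]
        print(n,k,cv2.boundingRect(c),r,[(tuple(p.tolist()),ray(im,*p,z)[:2].round(3).tolist()) for p in ap])
    if n=='top':
        cs,_=cv2.findContours(brown,cv2.RETR_EXTERNAL,cv2.CHAIN_APPROX_NONE)
        for c in cs:
            if cv2.contourArea(c)>300:
                ap=cv2.approxPolyDP(c,3,True)[:,0];print('brown',[(tuple(p.tolist()),ray(im,*p,.02)[:2].round(3).tolist()) for p in ap] if len(ap)<12 else cv2.boundingRect(c))
        # inner edges: fit
        save(im,'crop1.png',(150,350,140,280),4)
E
```

```text
top frame (293, 175, 53, 51) ((0.5776174068450928, -0.1654977798461914), (0.15301284193992615, 0.15101797878742218), 75.01961517333984) [((303, 175), [0.667, -0.112]), ((345, 185), [0.628, -0.257]), ((336, 225), [0.489, -0.219]), ((293, 215), [0.527, -0.073])]
top crown (157, 210, 49, 49) ((0.47099870443344116, 0.3145592212677002), (0.12440378218889236, 0.12426362931728363), 31.768705368041992) [((186, 210), [0.553, 0.297]), ((205, 239), [0.451, 0.231]), ((174, 258), [0.389, 0.336]), ((157, 228), [0.492, 0.397])]
top tl (224, 233, 29, 38) ((0.406562864780426, 0.11728081107139587), (0.07911157608032227, 0.1147170215845108), 75.54149627685547) [((231, 233), [0.469, 0.141]), ((252, 239), [0.447, 0.069]), ((245, 270), [0.344, 0.094]), ((224, 264), [0.365, 0.165])]
brown [((238, 220), [0.514, 0.117]), ((247, 220), [0.513, 0.086]), ((252, 165), [0.707, 0.066]), ((335, 171), [0.678, -0.224]), ((337, 162), [0.71, -0.233]), ((243, 156), [0.74, 0.097])]
brown [((486, 104), [0.91, -0.774]), ((419, 105), [0.913, -0.536]), ((414, 110), [0.894, -0.517]), ((418, 163), [0.7, -0.515]), ((491, 159), [0.708, -0.769])]
brown [((283, 99), [0.949, -0.05]), ((146, 102), [0.952, 0.448]), ((145, 108), [0.929, 0.451]), ((283, 106), [0.923, -0.049])]
brown (279, 43, 46, 57)
side frame (263, 149, 59, 51) ((0.5873313546180725, -0.19239021837711334), (0.19287435710430145, 0.1821930855512619), 75.21666717529297) [((295, 149), [0.643, -0.306]), ((321, 177), [0.488, -0.23]), ((291, 199), [0.525, -0.078]), ((263, 172), [0.676, -0.13])]
side crown (211, 274, 49, 47) ((0.46666306257247925, 0.3168582320213318), (0.12119657546281815, 0.12823647260665894), 31.60344886779785) [((259, 276), [0.448, 0.232]), ((256, 320), [0.384, 0.34]), ((212, 318), [0.482, 0.401]), ((217, 274), [0.55, 0.294])]
```

View pics/crop1.png

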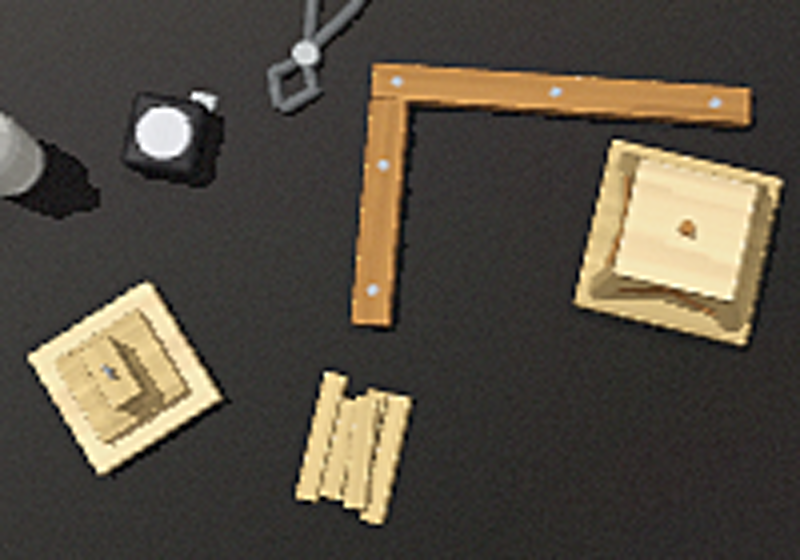

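Request:
{"api": "step_arm", "payload": {
  "steps": [
    [-1, [3.7, -1.03, 0], [0, 0, 0]],
    [-1, [3.7, -1.03, 0], [0, 0, 0]],
    [-1, [3.7, -1.03, 0], [0, 0, 0]],
    [-1, [3.7, -1.03, 0], [0, 0, 0]],
    [-1, [3.7, -1.03, 0], [0, 0, 0]],
    [-1, [3.7, -1.03, 0], [0, 0, 0]],
    [-1, [3.7, -1.03, 0], [0, 0, 0]],
    [-1, [3.7, -1.03, 0], [0, 0, 0]],
    [-1, [3.7, -1.03, 0], [0, 0, 0]],
    [-1, [3.7, -1.03, 0], [0, 0, 0]],
    [-1, [3.7, -1.03, 0], [0, 0, 0]],
    [-1, [0, 0, 0], [0, 0, -0.1184]],
    [-1, [0, 0, 0], [0, 0, -0.1184]],
    [-1, [0, 0, 0], [0, 0, -0.1184]],
    [-1, [0, 0, 0], [0, 0, -0.1184]],
    [-1, [0, 0, 0], [0, 0, -0.1184]],
    [-1, [0, 0, 0], [0, 0, -0.1184]],
    [-1, [0, 0, 0], [0, 0, -0.1184]],
    [-1, [0, 0, 0], [0, 0, -0.1184]],
    [-1, [0, 0, 0], [0, 0, -0.1184]]
  ]
}}

```text
t: 1.77
tool_pos: [0.566, -0.2864, 0.2475]
tcp_rot: [-0.001, 0.739, 0.673, -0.0]
wrist_force: [0.5, -0.3, 0.3]
grip_width: 0.0855
```

Request:
{"api": "step_arm", "payload": {
  "steps": [
    [-1, [0, 0, 3.8], [0, 0, 0]],
    [-1, [0, 0, 3.8], [0, 0, 0]],
    [-1, [0, 0, 3.8], [0, 0, 0]],
    [-1, [0, 0, 3.8], [0, 0, 0]],
    [-1, [0, 0, 2.5], [0, 0, 0]],
    [-1, [0, 0, 1], [0, 0, 0]],
    [-1, [0, 0, 0], [0, 0, 0]]
  ]
}}

```text
t: 2.35
tool_pos: [0.5642, -0.2855, 0.0571]
tcp_rot: [-0.003, 0.741, 0.671, -0.001]
wrist_force: [-1.0, 0.2, -0.7]
grip_width: 0.0853
```

```bash
python3 - <<'E'
from h import *
im=get_image('side');save(im,'p1.png',(190,400,80,240),3.6)
E
```

```text
(no output)
```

View pics/p1.png

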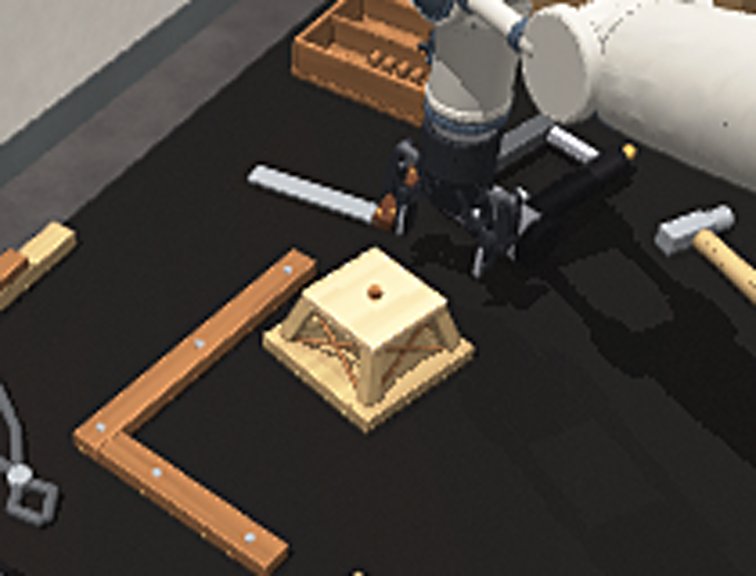

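The fingers are open behind the frame and clear of the try square and stapler. The near fingertip is at crop (478,272).

```bash
python3 - <<'E'
from h import *
im=np.load('side0.npy',allow_pickle=True).item()
for z in(.02,.03,.04,.045,.05,.055): print(z,ray(im,190+478/3.6,80+272/3.6,z).round(4))
E
```

```text
0.02 [ 0.5283 -0.3146  0.02  ]
0.03 [ 0.5246 -0.3042  0.03  ]
0.04 [ 0.521  -0.2939  0.04  ]
0.045 [ 0.5192 -0.2888  0.045 ]
0.05 [ 0.5173 -0.2836  0.05  ]
0.055 [ 0.5155 -0.2784  0.055 ]
```

Request:
{"api": "step_arm", "payload": {
  "steps": [
    [-1, [0, 0, 2], [0, 0, 0]],
    [-1, [0, 0, 1.2], [0, 0, 0]],
    [-1, [0, 0, 0.3], [0, 0, 0]],
    [-1, [0, 0, 0], [0, 0, 0]]
  ]
}}

```text
t: 2.73
tool_pos: [0.566, -0.2865, 0.0263]
tcp_rot: [-0.0, 0.741, 0.671, -0.0]
wrist_force: [0.6, 0.2, 0.0]
grip_width: 0.0854
```

Request:
{"api": "step_arm", "payload": {
  "steps": [
    [-1, [0, 0, 0.15], [0, 0, 0]],
    [-1, [0, 0, 0.15], [0, 0, 0]],
    [-1, [0, 0, 0], [0, 0, 0]]
  ]
}}

```text
t: 2.98
tool_pos: [0.5665, -0.2868, 0.0241]
tcp_rot: [0.001, 0.741, 0.671, 0.0]
wrist_force: [-0.3, 0.6, -1.3]
grip_width: 0.0854
```

Request:
{"api": "step_arm", "payload": {
  "steps": [
    [-1, [0, 0, 0.15], [0, 0, 0]],
    [-1, [0, 0, 0.15], [0, 0, 0]],
    [-1, [0, 0, 0], [0, 0, 0]]
  ]
}}

```text
t: 3.23
tool_pos: [0.566, -0.2865, 0.0201]
tcp_rot: [-0.0, 0.741, 0.671, -0.0]
wrist_force: [0.1, -0.0, -0.3]
grip_width: 0.0851
```

Request:
{"api": "step_arm", "payload": {
  "steps": [
    [-1, [0, 0, 0.15], [0, 0, 0]],
    [-1, [0, 0, 0.2], [0, 0, 0]],
    [-1, [0, 0, 0], [0, 0, 0]]
  ]
}}

```text
t: 3.48
tool_pos: [0.5658, -0.2864, 0.0162]
tcp_rot: [-0.0, 0.741, 0.671, -0.0]
wrist_force: [0.3, -0.1, -0.4]
grip_width: 0.0857
```

Request:
{"api": "step_arm", "payload": {
  "steps": [
    [-1, [0, 0, 0.1], [0, 0, 0]],
    [-1, [0, 0, 0.1], [0, 0, 0]],
    [-1, [0, 0, 0], [0, 0, 0]]
  ]
}}

```text
t: 3.73
tool_pos: [0.566, -0.2865, 0.0145]
tcp_rot: [-0.0, 0.741, 0.671, -0.0]
wrist_force: [-0.5, 0.5, -0.0]
grip_width: 0.0855
```

Request:
{"api": "step_arm", "payload": {
  "steps": [
    [-1, [0, 0, 0], [0, 0.087, 0]],
    [-1, [0, 0, 0], [0, 0.087, 0]],
    [-1, [0, 0, 0], [0, 0.086, 0]],
    [-1, [-0.116, 0, 0.435], [0, 0, 0]],
    [-1, [0, 0, 0], [0, 0, 0]]
  ]
}}

```text
t: 4.15
tool_pos: [0.5652, -0.2875, 0.0085]
tcp_rot: [-0.087, 0.736, 0.665, 0.095]
wrist_force: [-0.6, 0.4, -0.7]
grip_width: 0.0847
```

Request:
{"api": "step_arm", "payload": {
  "steps": [
    [-1, [0.966, 0, 0.257], [0, 0, 0]],
    [-1, [0.966, 0, 0.257], [0, 0, 0]],
    [-1, [0.966, 0, 0.257], [0, 0, 0]],
    [-1, [0.966, 0, 0.257], [0, 0, 0]],
    [-1, [0.966, 0, 0.257], [0, 0, 0]],
    [-1, [0.966, 0, 0.257], [0, 0, 0]]
  ]
}}

```text
t: 4.65
tool_pos: [0.5724, -0.2254, 0.0106]
tcp_rot: [-0.086, 0.735, 0.666, 0.096]
wrist_force: [1.2, -2.3, -0.4]
grip_width: 0.086
```

```bash
python3 - <<'E'
from h import *
im=get_image('side');save(im,'p2.png',(190,400,80,240),3.6)
E
```

```text
(no output)
```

View pics/p2.png

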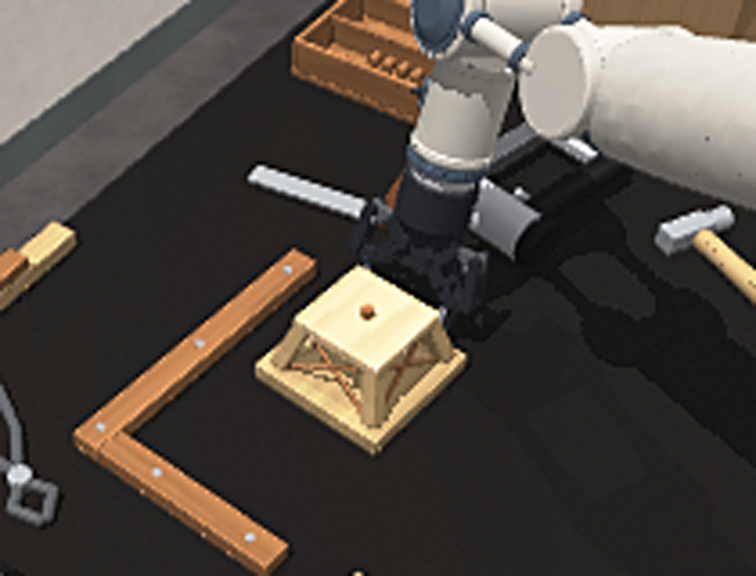

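The frame is sliding flat and has turned with the fingers, now about parallel to the stop.

Request:
{"api": "step_arm", "payload": {
  "steps": [
    [-1, [0.966, 0, 0.257], [0, 0, 0]],
    [-1, [0.966, 0, 0.257], [0, 0, 0]],
    [-1, [0.966, 0, 0.257], [0, 0, 0]],
    [-1, [0.966, 0, 0.257], [0, 0, 0]],
    [-1, [0.966, 0, 0.257], [0, 0, 0]],
    [-1, [0.966, 0, 0.257], [0, 0, 0]],
    [-1, [0.966, 0, 0.257], [0, 0, 0]],
    [-1, [0.966, 0, 0.257], [0, 0, 0]],
    [-1, [0.966, 0, 0.257], [0, 0, 0]],
    [-1, [0.966, 0, 0.257], [0, 0, 0]],
    [-1, [0.966, 0, 0.257], [0, 0, 0]],
    [-1, [0.966, 0, 0.257], [0, 0, 0]],
    [-1, [0.48, 0, 0.129], [0, 0, 0]],
    [-1, [0.48, 0, 0.129], [0, 0, 0]],
    [-1, [0, 0, 0], [0, 0, 0]]
  ]
}}

```text
t: 5.95
tool_pos: [0.5849, -0.0962, 0.0102]
tcp_rot: [-0.087, 0.735, 0.666, 0.096]
wrist_force: [-0.2, 0.2, 0.6]
grip_width: 0.0855
```

Request:
{"api": "step_arm", "payload": {
  "steps": [
    [-1, [0.29, 0, 0.077], [0, 0, 0]],
    [-1, [0.29, 0, 0.077], [0, 0, 0]],
    [-1, [0, 0, 0], [0, 0, 0]]
  ]
}}

```text
t: 6.2
tool_pos: [0.5854, -0.0913, 0.0101]
tcp_rot: [-0.087, 0.735, 0.665, 0.096]
wrist_force: [0.7, -1.8, 1.6]
grip_width: 0.0858
```

Request:
{"api": "step_arm", "payload": {
  "steps": [
    [-1, [0.29, 0, 0.077], [0, 0, 0]],
    [-1, [0.29, 0, 0.077], [0, 0, 0]],
    [-1, [0, 0, 0], [0, 0, 0]]
  ]
}}

```text
t: 6.45
tool_pos: [0.5861, -0.0851, 0.0101]
tcp_rot: [-0.087, 0.735, 0.665, 0.096]
wrist_force: [0.4, -2.0, 0.4]
grip_width: 0.0855
```

Request:
{"api": "step_arm", "payload": {
  "steps": [
    [-1, [0.19, 0, 0.051], [0, 0, 0]],
    [-1, [0, 0, 0], [0, 0, 0]]
  ]
}}

```text
t: 6.62
tool_pos: [0.5862, -0.0833, 0.0101]
tcp_rot: [-0.087, 0.735, 0.665, 0.096]
wrist_force: [-0.6, -2.2, 0.3]
grip_width: 0.0856
```

Request:
{"api": "step_arm", "payload": {
  "steps": [
    [-1, [0.19, 0, 0.051], [0, 0, 0]],
    [-1, [0, 0, 0], [0, 0, 0]]
  ]
}}

```text
t: 6.78
tool_pos: [0.5865, -0.0815, 0.0101]
tcp_rot: [-0.087, 0.735, 0.665, 0.096]
wrist_force: [0.5, -3.0, 1.4]
grip_width: 0.0855
```

Request:
{"api": "step_arm", "payload": {
  "steps": [
    [-1, [0.19, 0, 0.051], [0, 0, 0]],
    [-1, [0, 0, 0], [0, 0, 0]]
  ]
}}

```text
t: 6.95
tool_pos: [0.587, -0.0812, 0.0103]
tcp_rot: [-0.086, 0.735, 0.666, 0.095]
wrist_force: [0.8, -7.5, -1.0]
grip_width: 0.0855
```

Request:
{"api": "step_arm", "payload": {
  "steps": [
    [-1, [0.15, 0, 0.04], [0, 0, 0]],
    [-1, [0, 0, 0], [0, 0, 0]]
  ]
}}

```text
t: 7.12
tool_pos: [0.5871, -0.081, 0.0103]
tcp_rot: [-0.085, 0.736, 0.665, 0.095]
wrist_force: [1.2, -12.2, -0.2]
grip_width: 0.0856
```

Request:
{"api": "step_arm", "payload": {
  "steps": [
    [-1, [-1.45, 0, -0.385], [0, 0, 0]],
    [-1, [-1.45, 0, -0.385], [0, 0, 0]],
    [-1, [1.03, 0, -3.86], [0, 0, 0]],
    [-1, [1.03, 0, -3.86], [0, 0, 0]],
    [-1, [1.03, 0, -3.86], [0, 0, 0]],
    [-1, [1.03, 0, -3.86], [0, 0, 0]],
    [-1, [0, 0, 0], [0, -0.087, 0]],
    [-1, [0, 0, 0], [0, -0.087, 0]],
    [-1, [0, 0, 0], [0, -0.086, 0]],
    [-1, [2.7, -2.7, 0], [0, 0, 0]],
    [-1, [2.7, -2.7, 0], [0, 0, 0]],
    [-1, [2.7, -2.7, 0], [0, 0, 0]],
    [-1, [2.7, -2.7, 0], [0, 0, 0]]
  ]
}}

```text
t: 8.2
tool_pos: [0.4857, 0.0111, 0.1694]
tcp_rot: [-0.001, 0.741, 0.671, -0.0]
wrist_force: [0.3, 0.8, 0.5]
grip_width: 0.0853
```

Request:
{"api": "step_arm", "payload": {
  "steps": [
    [-1, [0, 0, 0], [0, 0, 0.1208]],
    [-1, [0, 0, 0], [0, 0, 0.1208]],
    [-1, [0, 0, 0], [0, 0, 0.1208]],
    [-1, [0, 0, 0], [0, 0, 0.1208]],
    [-1, [0, 0, 0], [0, 0, 0.1208]],
    [-1, [0, 0, 0], [0, 0, 0.1208]],
    [-1, [0, 0, 0], [0, 0, 0.1208]],
    [-1, [0, 0, 0], [0, 0, 0.1208]],
    [-1, [0, 0, 0], [0, 0, 0.1208]],
    [-1, [0, 0, 0], [0, 0, 0.1208]],
    [-1, [0, 0, 0], [0, 0, 0.1208]],
    [-1, [0, 0, 0], [0, 0, 0.1208]],
    [-1, [0, 0, 0], [0, 0, 0.1208]],
    [-1, [0, 0, 0], [0, 0, 0]]
  ]
}}

```text
t: 9.37
tool_pos: [0.4869, 0.01, 0.1697]
tcp_rot: [-0.001, 0.999, -0.052, -0.001]
wrist_force: [-0.5, 0.5, 1.3]
grip_width: 0.0855
```

```bash
python3 - <<'E'
from h import *
im=get_image('side');save(im,'p3.png',(190,400,80,240),3.6)
o=readout.get_obs();print(o['joint_positions'],o['tool_pos'],o['tcp_rot'])
E
```

```text
[-4.98898548e-02 -2.16268486e-01  1.66408858e+00  8.58655893e-04
  1.69491204e+00  1.61795826e+00] [0.48694955 0.01000449 0.16976164] [-4.26832257e-04  9.98825162e-01 -4.84539934e-02 -5.69156754e-04]
```

View pics/p3.png

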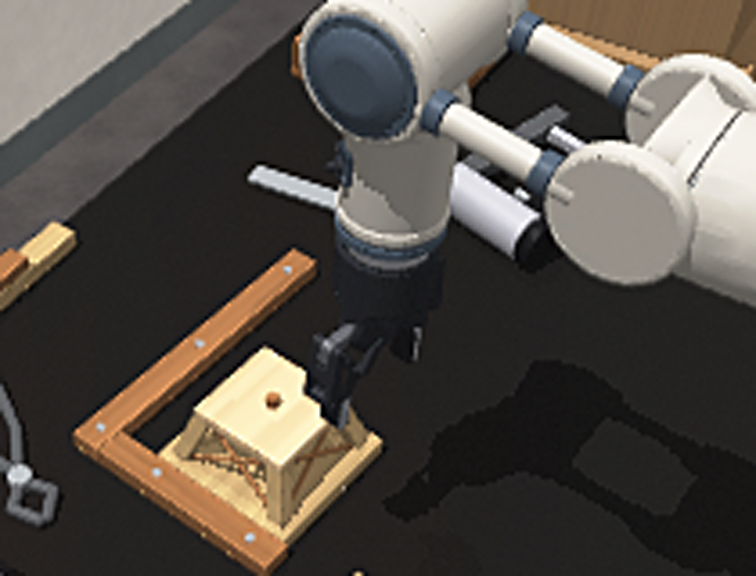

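Request:
{"api": "step_arm", "payload": {
  "steps": [
    [-1, [0, 0, 0], [0, 0.087, 0]],
    [-1, [0, 0, 0], [0, 0.087, 0]],
    [-1, [0, 0, 0], [0, 0.086, 0]],
    [-1, [-0.9, 0, 3.38], [0, 0, 0]],
    [-1, [-0.9, 0, 3.38], [0, 0, 0]],
    [-1, [-0.9, 0, 3.38], [0, 0, 0]],
    [-1, [-0.9, 0, 3.38], [0, 0, 0]],
    [-1, [-0.5, 0, 1.88], [0, 0, 0]],
    [-1, [0, 0, 0], [0, 0, 0]]
  ]
}}

```text
t: 10.17
tool_pos: [0.4855, 0.0102, 0.0073]
tcp_rot: [0.006, 0.991, -0.047, 0.127]
wrist_force: [0.0, -0.1, -0.6]
grip_width: 0.0857
```

Request:
{"api": "step_arm", "payload": {
  "steps": [
    [-1, [0.77, 0, 0.205], [0, 0, 0]],
    [-1, [0.77, 0, 0.205], [0, 0, 0]],
    [-1, [0.77, 0, 0.205], [0, 0, 0]],
    [-1, [0.77, 0, 0.205], [0, 0, 0]],
    [-1, [0, 0, 0], [0, 0, 0]]
  ]
}}

```text
t: 10.58
tool_pos: [0.5196, 0.0068, 0.0106]
tcp_rot: [0.006, 0.99, -0.048, 0.129]
wrist_force: [0.1, 0.4, -0.3]
grip_width: 0.0855
```

Request:
{"api": "step_arm", "payload": {
  "steps": [
    [-1, [0.58, 0, 0.154], [0, 0, 0]],
    [-1, [0.58, 0, 0.154], [0, 0, 0]],
    [-1, [0, 0, 0], [0, 0, 0]]
  ]
}}

```text
t: 10.83
tool_pos: [0.5315, 0.0058, 0.0109]
tcp_rot: [0.006, 0.99, -0.049, 0.13]
wrist_force: [-0.6, -0.1, 0.4]
grip_width: 0.0854
```

Request:
{"api": "step_arm", "payload": {
  "steps": [
    [-1, [0.29, 0, 0.077], [0, 0, 0]],
    [-1, [0, 0, 0], [0, 0, 0]]
  ]
}}

```text
t: 11.0
tool_pos: [0.534, 0.0056, 0.0108]
tcp_rot: [0.006, 0.99, -0.049, 0.13]
wrist_force: [-0.7, -0.3, 0.4]
grip_width: 0.0857
```

Request:
{"api": "step_arm", "payload": {
  "steps": [
    [-1, [0.24, 0, 0.064], [0, 0, 0]],
    [-1, [0, 0, 0], [0, 0, 0]]
  ]
}}

```text
t: 11.17
tool_pos: [0.5363, 0.0054, 0.0108]
tcp_rot: [0.006, 0.99, -0.049, 0.13]
wrist_force: [-2.0, -1.0, 0.7]
grip_width: 0.0853
```

Request:
{"api": "step_arm", "payload": {
  "steps": [
    [-1, [0.24, 0, 0.064], [0, 0, 0]],
    [-1, [0, 0, 0], [0, 0, 0]]
  ]
}}

```text
t: 11.33
tool_pos: [0.5389, 0.0051, 0.0107]
tcp_rot: [0.006, 0.99, -0.049, 0.13]
wrist_force: [-1.8, 0.8, 1.5]
grip_width: 0.0853
```

Request:
{"api": "step_arm", "payload": {
  "steps": [
    [-1, [0.19, 0, 0.051], [0, 0, 0]],
    [-1, [0, 0, 0], [0, 0, 0]]
  ]
}}

```text
t: 11.5
tool_pos: [0.5396, 0.005, 0.0106]
tcp_rot: [0.006, 0.991, -0.049, 0.128]
wrist_force: [-11.7, 0.7, 7.7]
grip_width: 0.0854
```

Request:
{"api": "step_arm", "payload": {
  "steps": [
    [-1, [0.15, 0, 0.04], [0, 0, 0]],
    [-1, [0, 0, 0], [0, 0, 0]]
  ]
}}

```text
t: 11.67
tool_pos: [0.5398, 0.005, 0.0106]
tcp_rot: [0.006, 0.991, -0.049, 0.126]
wrist_force: [-21.9, 2.0, 14.1]
grip_width: 0.0857
```

Request:
{"api": "step_arm", "payload": {
  "steps": [
    [-1, [-0.97, 0, -0.257], [0, 0, 0]],
    [-1, [-0.97, 0, -0.257], [0, 0, 0]],
    [-1, [1.03, 0, -3.86], [0, 0, 0]],
    [-1, [1.03, 0, -3.86], [0, 0, 0]],
    [-1, [1.03, 0, -3.86], [0, 0, 0]],
    [-1, [1.03, 0, -3.86], [0, 0, 0]],
    [-1, [0, 0, 0], [0, -0.087, 0]],
    [-1, [0, 0, 0], [0, -0.087, 0]],
    [-1, [0, 0, 0], [0, -0.086, 0]],
    [-1, [-1.01, -3.77, 0], [0, 0, 0]],
    [-1, [-1.01, -3.77, 0], [0, 0, 0]],
    [-1, [-1.01, -3.77, 0], [0, 0, 0]],
    [-1, [-1.01, -3.77, 0], [0, 0, 0]],
    [-1, [-1.01, -3.77, 0], [0, 0, 0]],
    [-1, [-1.01, -3.77, 0], [0, 0, 0]],
    [-1, [-1.01, -3.77, 0], [0, 0, 0]],
    [-1, [-1.01, -3.77, 0], [0, 0, 0]]
  ]
}}

```text
t: 13.08
tool_pos: [0.4716, 0.3169, 0.1707]
tcp_rot: [-0.001, 0.999, -0.049, 0.001]
wrist_force: [1.3, -0.8, 0.1]
grip_width: 0.0856
```

Request:
{"api": "step_arm", "payload": {
  "steps": [
    [-1, [0, 0, 0], [0, 0, -0.1085]],
    [-1, [0, 0, 0], [0, 0, -0.1085]],
    [-1, [0, 0, 0], [0, 0, -0.1085]],
    [-1, [0, 0, 0], [0, 0, -0.1085]],
    [-1, [0, 0, 0], [0, 0, -0.1085]],
    [-1, [0, 0, 0], [0, 0, -0.1085]],
    [-1, [0, 0, 0], [0, 0, 0]]
  ]
}}

```text
t: 13.67
tool_pos: [0.4722, 0.3151, 0.1705]
tcp_rot: [-0.0, 0.962, 0.274, 0.001]
wrist_force: [-0.8, -0.7, -0.7]
grip_width: 0.0852
```

```bash
python3 - <<'E'
from h import *
o=readout.get_obs();print(o['joint_positions'],o['tool_pos'],o['tcp_rot'])
im=get_image('top');np.save('top1.npy',im,allow_pickle=True);save(im,'t1.png',(150,350,140,280),3)
im2=get_image('side');np.save('side1.npy',im2,allow_pickle=True);save(im2,'s1.png',(180,390,130,340),2.85)
a=cv2.imread('pics/t1.png');b=cv2.imread('pics/s1.png')
cv2.imwrite('pics/c1.png',np.hstack([cv2.resize(a[:, :360],(400,467)),cv2.resize(b,(400,467))]))
hsv=cv2.cvtColor(im['pixels'],cv2.COLOR_RGB2HSV);dark=cv2.inRange(hsv,(5,100,60),(20,255,210))
E
```

```text
[ 5.28506145e-01  1.34282869e-03  1.46056518e+00 -8.18647052e-05
  1.67836382e+00  1.54347583e+00] [0.47220655 0.31506844 0.17046786] [-1.24346766e-04  9.61631013e-01  2.74345324e-01  6.49878328e-04]
```

View pics/c1.png

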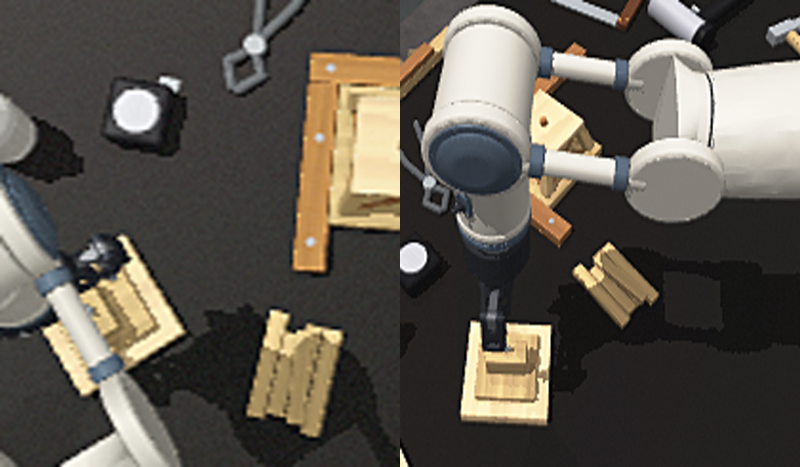

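The frame sits in the corner with no visible gaps. The block's long side lies along the tool's x, with the fingers straddling its width.

Request:
{"api": "step_arm", "payload": {
  "steps": [
    [-1, [0, 0, 3.6], [0, 0, 0]],
    [-1, [0, 0, 3.6], [0, 0, 0]],
    [-1, [0, 0, 3.2], [0, 0, 0]],
    [-1, [0, 0, 1.65], [0, 0, 0]],
    [-1, [0, 0, 0], [0, 0, 0]],
    [0.9, [0, 0, 0], [0, 0, 0]],
    [0.9, [0, 0, 0], [0, 0, 0]],
    [0.9, [0, 0, 0], [0, 0, 0]],
    [0.9, [0, 0, 0], [0, 0, 0]],
    [0.9, [0, 0, 0], [0, 0, 0]],
    [0.9, [0, 0, 0], [0, 0, 0]],
    [0.9, [0, 0, 0], [0, 0, 0]],
    [0.9, [0, 0, 0], [0, 0, 0]],
    [0.9, [0, 0, 0], [0, 0, 0]],
    [0.9, [0, 0, 0], [0, 0, 0]],
    [0.9, [0, 0, 0], [0, 0, 0]],
    [0.9, [0, 0, 0], [0, 0, 0]]
  ]
}}

```text
t: 15.18
tool_pos: [0.4727, 0.3156, 0.0521]
tcp_rot: [-0.001, 0.962, 0.272, 0.002]
wrist_force: [-0.3, 1.5, 6.8]
grip_width: 0.0274
```

Request:
{"api": "step_arm", "payload": {
  "steps": [
    [0.9, [0, 0, -1], [0, 0, 0]],
    [0.9, [0, 0, -2.5], [0, 0, 0]],
    [0.9, [0, 0, -3.5], [0, 0, 0]],
    [0.9, [0, 0, -3.5], [0, 0, 0]],
    [0.9, [0, 0, -3], [0, 0, 0]],
    [0.9, [0, 0, 0], [0, 0, 0.1082]],
    [0.9, [0, 0, 0], [0, 0, 0.1082]],
    [0.9, [0, 0, 0], [0, 0, 0.1082]],
    [0.9, [0, 0, 0], [0, 0, 0.1082]],
    [0.9, [0, 0, 0], [0, 0, 0.1082]],
    [0.9, [0, 0, 0], [0, 0, 0.1082]]
  ]
}}

```text
t: 16.1
tool_pos: [0.4714, 0.3145, 0.1847]
tcp_rot: [0.001, 0.999, -0.051, -0.001]
wrist_force: [0.1, -0.1, -3.0]
grip_width: 0.0273
```

Request:
{"api": "step_arm", "payload": {
  "steps": [
    [0.9, [1, 1.67, 0], [0, 0, 0]],
    [0.9, [2.02, 3.34, 0], [0, 0, 0]],
    [0.9, [2.02, 3.34, 0], [0, 0, 0]],
    [0.9, [2.02, 3.34, 0], [0, 0, 0]],
    [0.9, [2.02, 3.34, 0], [0, 0, 0]],
    [0.9, [2.02, 3.34, 0], [0, 0, 0]],
    [0.9, [2.02, 3.34, 0], [0, 0, 0]],
    [0.9, [2.02, 3.34, 0], [0, 0, 0]],
    [0.9, [1, 1.67, 0], [0, 0, 0]],
    [0.9, [0, 0, 0], [0, 0, 0]]
  ]
}}

```text
t: 16.93
tool_pos: [0.6072, 0.0285, 0.184]
tcp_rot: [0.001, 0.999, -0.051, -0.001]
wrist_force: [0.3, -0.2, -3.4]
grip_width: 0.0269
```

```bash
python3 - <<'E'
from h import *
o=readout.get_obs();print(o['joint_positions'],o['tool_pos'],o['tcp_rot'],o['grip_width'],o['wrist_force'])
im2=get_image('side');np.save('side2.npy',im2,allow_pickle=True);save(im2,'s2.png',(190,340,110,240),5)
# dowel from side1 (unobstructed)
im=np.load('side1.npy',allow_pickle=True).item();hsv=cv2.cvtColor(im['pixels'],cv2.COLOR_RGB2HSV)
# crop c1 dowel at (145/400*210+180,122/467*210+130)
u0,v0=int(180+145*.525),int(130+122*.45);print(u0,v0)
m=cv2.inRange(hsv,(3,110,40),(17,255,235))[v0-6:v0+7,u0-7:u0+8];print((m//255));ys,xs=np.nonzero(m)
E
```

```text
[-0.00789842  0.11024463  1.32372229 -0.00221876  1.70920783  1.66535783] [0.60722314 0.02849349 0.18402588] [ 1.13212448e-03  9.98679312e-01 -5.13595008e-02 -7.42704742e-04] 0.026937102554649348 [ 0.28326062 -0.24322659 -3.4063378 ]
256 184
[[0 0 0 0 0 0 0 0 0 0 0 0 0 0 0]
 [0 0 0 0 0 0 0 0 0 0 0 0 0 0 0]
 [0 0 0 0 0 0 0 0 0 0 0 0 0 0 0]
 [0 0 0 0 0 0 0 0 0 0 0 0 0 0 0]
 [0 0 0 0 0 0 1 0 0 0 0 0 0 0 0]
 [0 0 0 0 0 1 1 1 0 0 0 0 0 0 0]
 [0 0 0 0 1 1 1 1 0 0 0 0 0 0 0]
 [0 0 0 0 1 1 1 1 0 0 0 0 0 0 0]
 [0 0 0 0 0 1 1 1 0 0 0 0 0 0 0]
 [0 0 0 0 0 0 0 0 0 0 0 0 0 0 0]
 [0 0 0 0 0 0 0 0 0 0 0 0 0 0 0]
 [0 0 0 0 0 0 0 0 0 0 0 0 0 0 0]
 [0 0 0 0 0 0 0 0 0 0 0 0 0 0 0]]
```

View pics/s2.png

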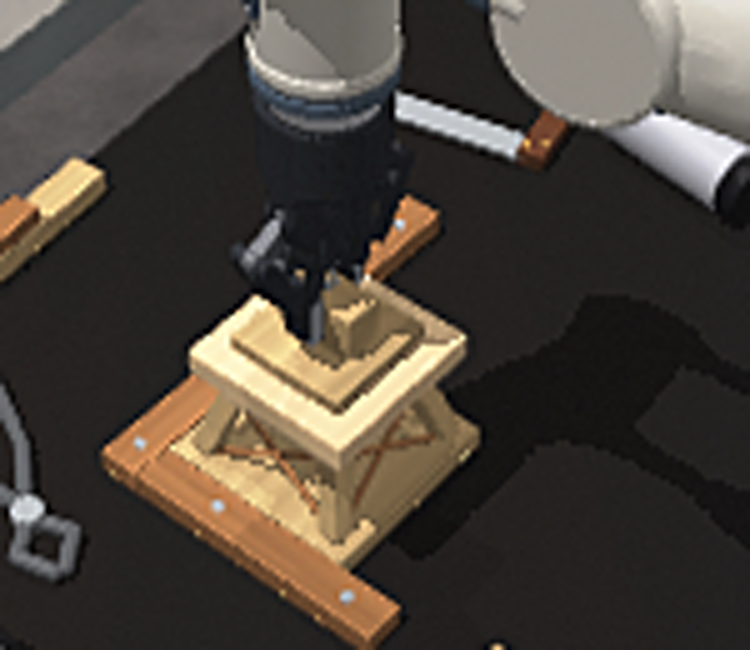

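```bash
python3 - <<'E'
from h import *
im=np.load('side2.npy',allow_pickle=True).item();s1=np.load('side1.npy',allow_pickle=True).item();t1=np.load('top1.npy',allow_pickle=True).item()
for z in(.08,.085,.09): print('dowel side',z,ray(s1,254.8,184.2,z).round(4))
P=[ray(im,190+u/5,110+v/5,.150) for u,v in((190,352),(343,445),(467,345),(365,275))]
for p in P: print(p.round(4))
for i in range(3): print(np.linalg.norm(P[i]-P[(i+1)%4]).round(4))
print('ctr',((P[0]+P[2])/2).round(4))
h=lambda i:cv2.cvtColor(i['pixels'],cv2.COLOR_RGB2HSV)
# refine: stop corner & frame plinth edges in top1
b=cv2.inRange(h(t1),(5,120,70),(17,255,235))
# dowel in top1: small dark spot on top board
u,v=proj(t1,np.array([.625,-.001,.088]));u,v=int(u),int(v);print(u,v)
g=h(t1)[v-8:v+9,u-8:u+9,1];print(g)
E
```

```text
dowel side 0.08 [ 0.6259 -0.004   0.08  ]
dowel side 0.085 [ 6.234e-01 -3.000e-04  8.500e-02]
dowel side 0.09 [0.6209 0.0034 0.09  ]
[0.6655 0.0812 0.15  ]
[0.5489 0.0885 0.15  ]
[ 0.5314 -0.0194  0.15  ]
[ 0.6154 -0.0336  0.15  ]
0.1168
0.1093
0.0853
ctr [0.5984 0.0309 0.15  ]
271 183
[[ 73  72  75  73  69  69  68  67  65  68  66  65  66  65  66  67  65]
 [ 72  73  72  76  77  76  72  73  75  73  72  72  73  73  72  70  70]
 [ 74  75  72  76  73  73  73  73  75  73  72  76  76  72  72  76  77]
 [ 68  68  67  68  68  68  70  69  70  70  70  70  71  73  72  70  70]
 [ 65  67  66  66  67  67  66  67  66  67  66  68  67  69  68  67  68]
 [ 67  67  67  68  68  67  66  67  65  66  65  66  66  68  68  66  66]
 [ 65  65  64  64  66  65  61  57  71  63  65  67  68  67  68  67  67]
 [ 68  69  68  67  68  65  74 132 174 107  62  65  66  66  65  67  67]
 [ 66  65  66  66  65  59  84 141 157 162 102  67  66  66  69  69  69]
 [ 63  61  61  64  60  59  90 154 158 182  95  64  64  66  66  65  67]
 [ 63  62  63  61  62  58  68  88 149 133  94  63  63  64  63  64  65]
 [ 67  68  65  65  66  65  64  69  70  57  57  64  64  63  62  64  64]
 [ 73  73  73  70  62  60  58  58  58  58  61  62  63  65  64  63  63]
 [ 74  76  71  73  70  67  68  63  65  59  59  58  56  58  58  58  59]
 [ 71  72  73  73  77  77  77  77  77  76  75  75  73  76  72  69  62]
 [ 71  73  73  75  72  73  71  73  72  71  73  75  73  77  75  72  67]
 [ 72  72  71  71  72  73  73  73  73  72  70  72  74  71  74  75  73]]
```

Request:
{"api": "step_arm", "payload": {
  "steps": [
    [0.9, [0.8, 1.36, 0], [0, 0, 0]],
    [0.9, [0.8, 1.36, 0], [0, 0, 0]],
    [0.9, [0, 0, 1.5], [0, 0, 0]],
    [0.9, [0, 0, 1.5], [0, 0, 0]],
    [0.9, [0, 0, 0.7], [0, 0, 0]],
    [0.9, [0, 0, 0], [0, 0, 0]],
    [0.9, [0, 0, 0], [0, 0, 0]]
  ]
}}

```text
t: 17.57
tool_pos: [0.6195, 0.0048, 0.1476]
tcp_rot: [0.0, 0.999, -0.048, -0.001]
wrist_force: [0.7, -0.6, -2.7]
grip_width: 0.0269
```

Request:
{"api": "step_arm", "payload": {
  "steps": [
    [0.9, [0, 0, 0.15], [0, 0, 0]],
    [0.9, [0, 0, 0.15], [0, 0, 0]],
    [0.9, [0, 0, 0], [0, 0, 0]]
  ]
}}

```text
t: 17.82
tool_pos: [0.62, 0.0047, 0.1456]
tcp_rot: [-0.0, 0.999, -0.048, 0.001]
wrist_force: [-0.4, 0.3, -2.8]
grip_width: 0.0271
```

```bash
python3 - <<'E'
from h import *
im=get_image('top');np.save('top3.npy',im,allow_pickle=True);save(im,'t3.png',(220,330,130,230),6)
o=readout.get_obs();print(o['tool_pos'],o['wrist_force'])
E
```

```text
[0.6198932  0.00469148 0.14551557] [ 0.14909312 -0.3800989  -2.3987806 ]
```

View pics/t3.png

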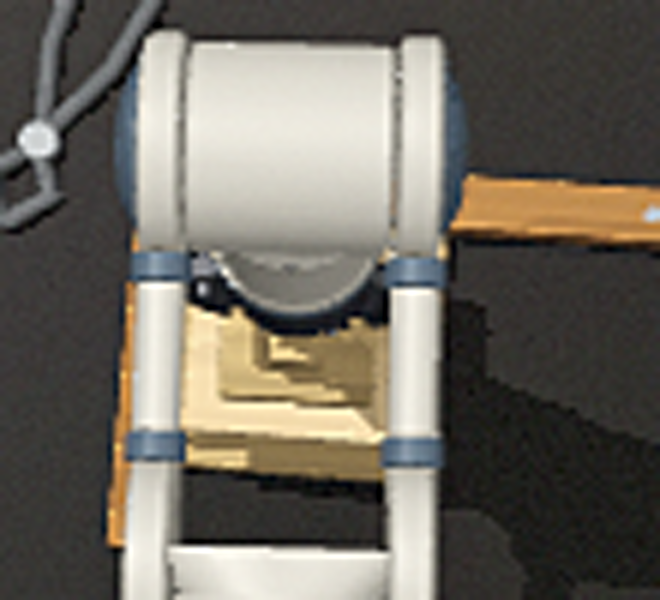

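The near edge of the roof board runs from crop (185,430) to (385,441), and the near edge of the step from (222,393) to (370,405).

```bash
python3 - <<'E'
from h import *
im=np.load('top3.npy',allow_pickle=True).item()
tcp=np.array([.6199,.0047]);a=-.097;ex=np.array([np.cos(a),np.sin(a)])
for (u,v),z,hw in(((185,430),.1114,60),((385,441),.1114,60),((222,393),.1234,42),((370,405),.1234,42)):
    p=ray(im,220+u/6-.5,130+v/6-.5,z)[:2];print(p.round(4),'offset mm',((p-tcp)@ex*1000+hw).round(1))
E
```

```text
[0.5639 0.0683] offset mm -1.9
[ 0.5554 -0.0396] offset mm 0.1
[0.5817 0.0475] offset mm -0.2
[ 0.5733 -0.0318] offset mm -0.9
```

Request:
{"api": "step_arm", "payload": {
  "steps": [
    [0.9, [0.1, 0.5, 0], [0, 0, 0]],
    [0.9, [0, 0, 0], [0, 0, 0]],
    [0.9, [0, 0, 0.15], [0, 0, 0]],
    [0.9, [0, 0, 0.1], [0, 0, 0]],
    [0.9, [0, 0, 0], [0, 0, 0]]
  ]
}}

```text
t: 18.28
tool_pos: [0.6202, -0.0006, 0.1422]
tcp_rot: [0.0, 0.999, -0.049, -0.0]
wrist_force: [0.6, -0.3, -2.7]
grip_width: 0.0276
```

Request:
{"api": "step_arm", "payload": {
  "steps": [
    [0.9, [0, 0, 0.1], [0, 0, 0]],
    [0.9, [0, 0, 0], [0, 0, 0]]
  ]
}}

```text
t: 18.45
tool_pos: [0.6203, -0.0005, 0.1421]
tcp_rot: [0.0, 0.999, -0.049, 0.0]
wrist_force: [-1.1, -0.6, 0.4]
grip_width: 0.027
```

Request:
{"api": "step_arm", "payload": {
  "steps": [
    [0.9, [0, 0, 0.1], [0, 0, 0]],
    [0.9, [0, 0, 0], [0, 0, 0]]
  ]
}}

```text
t: 18.62
tool_pos: [0.6203, -0.0005, 0.142]
tcp_rot: [0.0, 0.999, -0.049, 0.001]
wrist_force: [-3.2, 0.1, 4.7]
grip_width: 0.0271
```

Request:
{"api": "step_arm", "payload": {
  "steps": [
    [0.9, [0.08, 0, 0], [0, 0, 0]],
    [0.9, [0.08, 0, 0], [0, 0, 0]],
    [0.9, [0.08, 0, 0], [0, 0, 0]],
    [0.9, [0, 0, 0], [0, 0, 0]]
  ]
}}

```text
t: 18.95
tool_pos: [0.6224, -0.0006, 0.142]
tcp_rot: [-0.0, 0.999, -0.049, 0.0]
wrist_force: [-4.5, -0.4, 5.6]
grip_width: 0.0271
```

Request:
{"api": "step_arm", "payload": {
  "steps": [
    [0.9, [0.08, 0, 0], [0, 0, 0]],
    [0.9, [0.08, 0, 0], [0, 0, 0]],
    [0.9, [0, 0, 0], [0, 0, 0]]
  ]
}}

```text
t: 19.2
tool_pos: [0.624, -0.0007, 0.1419]
tcp_rot: [-0.0, 0.999, -0.048, 0.0]
wrist_force: [-5.0, 0.2, 5.4]
grip_width: 0.0274
```

Request:
{"api": "step_arm", "payload": {
  "steps": [
    [0.9, [0.08, 0, 0], [0, 0, 0]],
    [0.9, [0.08, 0, 0], [0, 0, 0]],
    [0.9, [0, 0, 0], [0, 0, 0]]
  ]
}}

```text
t: 19.45
tool_pos: [0.6257, -0.0008, 0.1417]
tcp_rot: [-0.0, 0.999, -0.048, 0.0]
wrist_force: [-3.9, 1.3, 4.6]
grip_width: 0.0272
```

Request:
{"api": "step_arm", "payload": {
  "steps": [
    [0.9, [0.08, 0, 0], [0, 0, 0]],
    [0.9, [0, 0, 0], [0, 0, 0]]
  ]
}}

```text
t: 19.62
tool_pos: [0.627, -0.0008, 0.1408]
tcp_rot: [-0.0, 0.999, -0.048, 0.001]
wrist_force: [1.8, 0.8, -2.8]
grip_width: 0.0269
```

Request:
{"api": "step_arm", "payload": {
  "steps": [
    [0.9, [0, -0.08, 0], [0, 0, 0]],
    [0.9, [0, -0.08, 0], [0, 0, 0]],
    [0.9, [0, 0, 0], [0, 0, 0]]
  ]
}}

```text
t: 19.87
tool_pos: [0.6267, 0.0006, 0.1394]
tcp_rot: [0.0, 0.999, -0.049, -0.0]
wrist_force: [0.6, 0.1, -3.5]
grip_width: 0.0269
```

It has dropped: z is below the riding height and the crown is hanging free. Lowering now.

Request:
{"api": "step_arm", "payload": {
  "steps": [
    [0.9, [0, 0, 0.15], [0, 0, 0]],
    [0.9, [0, 0, 0.1], [0, 0, 0]],
    [0.9, [0, 0, 0], [0, 0, 0]]
  ]
}}

```text
t: 20.12
tool_pos: [0.6267, 0.0005, 0.1373]
tcp_rot: [0.0, 0.999, -0.049, -0.0]
wrist_force: [0.2, -0.1, -3.9]
grip_width: 0.0272
```

Request:
{"api": "step_arm", "payload": {
  "steps": [
    [0.9, [0, 0, 0.1], [0, 0, 0]],
    [0.9, [0, 0, 0.1], [0, 0, 0]],
    [0.9, [0, 0, 0], [0, 0, 0]]
  ]
}}

```text
t: 20.37
tool_pos: [0.6267, 0.0005, 0.1356]
tcp_rot: [-0.0, 0.999, -0.049, -0.0]
wrist_force: [-0.2, -0.2, -3.5]
grip_width: 0.0274
```

Request:
{"api": "step_arm", "payload": {
  "steps": [
    [0.9, [0, 0, 0.1], [0, 0, 0]],
    [0.9, [0, 0, 0.1], [0, 0, 0]],
    [0.9, [0, 0, 0], [0, 0, 0]]
  ]
}}

```text
t: 20.62
tool_pos: [0.6267, 0.0005, 0.1336]
tcp_rot: [-0.0, 0.999, -0.049, -0.0]
wrist_force: [0.2, -0.3, -3.0]
grip_width: 0.027
```

Request:
{"api": "step_arm", "payload": {
  "steps": [
    [0.9, [0, 0, 0.1], [0, 0, 0]],
    [0.9, [0, 0, 0.1], [0, 0, 0]],
    [0.9, [0, 0, 0], [0, 0, 0]]
  ]
}}

```text
t: 20.87
tool_pos: [0.6269, 0.0005, 0.1322]
tcp_rot: [-0.0, 0.999, -0.049, 0.0]
wrist_force: [-1.0, -0.0, -2.0]
grip_width: 0.027
```

Request:
{"api": "step_arm", "payload": {
  "steps": [
    [0.9, [0, 0, 0.1], [0, 0, 0]],
    [0.9, [0, 0, 0.1], [0, 0, 0]],
    [0.9, [0, 0, 0], [0, 0, 0]],
    [0.9, [0, 0, 0], [0, 0, 0]]
  ]
}}

```text
t: 21.2
tool_pos: [0.6268, 0.0005, 0.1321]
tcp_rot: [0.0, 0.999, -0.049, 0.001]
wrist_force: [-5.5, 0.1, 6.1]
grip_width: 0.0271
```

Request:
{"api": "step_arm", "payload": {
  "steps": [
    [0.9, [0, 0, 0.1], [0, 0, 0]],
    [0.9, [0, 0, 0.05], [0, 0, 0]],
    [0.9, [0, 0, 0], [0, 0, 0]],
    [0.9, [0, 0, 0], [0, 0, 0]],
    [0.9, [0, 0, 0], [0, 0, 0]]
  ]
}}

```text
t: 21.62
tool_pos: [0.6268, 0.0005, 0.1321]
tcp_rot: [0.0, 0.999, -0.049, 0.001]
wrist_force: [-8.3, 0.4, 11.8]
grip_width: 0.0272
```

```bash
python3 - <<'E'
from h import *
im=get_image('side');save(im,'s4.png',(190,340,110,240),5)
o=readout.get_obs();print(o['tool_pos'],o['wrist_force'])
E
```

```text
[6.26825851e-01 4.92065914e-04 1.32095824e-01] [-7.58652194 -0.38285615 11.16346923]
```

View pics/s4.png

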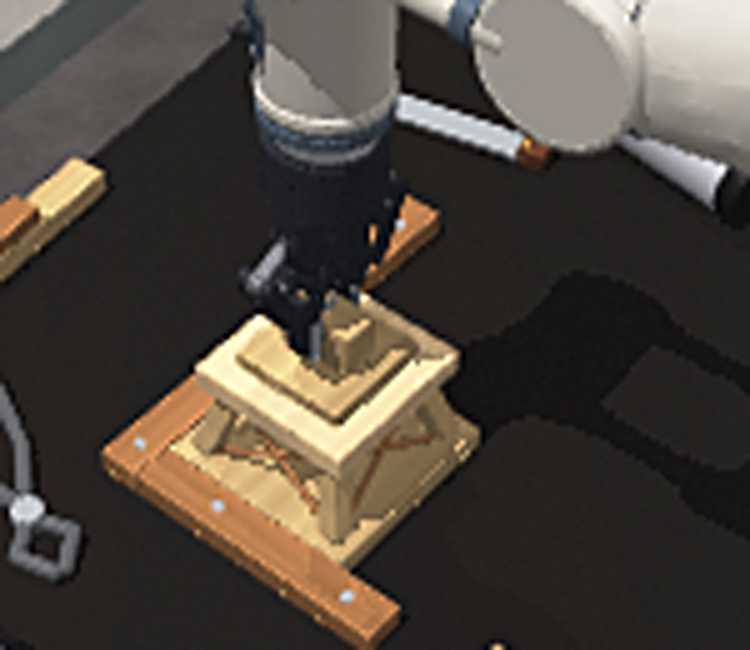

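The crown sits square and low on the frame, and the plinth's left edge touches the side batten just as it did before. The wrist reads about 11.5 N up. Adding the crown's roughly 3 N of weight gives about 14.5 N on the frame.

```bash
python3 -c "
from bench import close_job,readout
print(readout.get_obs()['wrist_force']);print(close_job())"
```

```text
[-7.58652194 -0.38285615 11.16346923]
the job is handed in; nothing more can be done
None
```

The job is handed in, with the frame in the corner and the crown home on its dowel, still gripped and pressed down. `close_job` gave no verdict.

- **Frame:** I pushed it with the open, tilted fingers low on the plinth, first along y until the force rose to 12 N at the side batten. I then pushed it along x until the force rose to 22 N at the far batten.
- **Crown:** I gripped it by the hanger block, turned it square with the stop and slid it towards the corner until the hole dropped over the dowel.
- **Seating:** The tool height fell from 142.1 mm riding on the dowel to 132.1 mm home, exactly the dowel's 10 mm.
- **Press:** The last wrist reading was about 11 N upward. With the crown's roughly 3 N of weight that makes about 14 N on the frame. There was also about 8 N pushing it towards the far batten.
- **Last picture:** The plinth looked tight against the side batten and the crown square. The gap at the far batten was hidden by the arm, so that side rests on the contact force alone. The parts of the pincers and try square in the picture looked unmoved, but I made no separate check of the other bystanders.
- **Disagreement:** My estimates of the crown's offset in the grip ranged from 0 to -9 mm. The slide over the dowel took that up.

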